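# Index the faceplate and bolt it

## Task

Turn the round faceplate of the indexing fixture by its upright crank post until the slot in its rim faces the sliding bolt, then slide the bolt by its upright tab fully home into that slot, so that the faceplate is locked. Let go of everything, and leave the parts bin, the spray can and the wrench where they are.

Things in the scene. Friction and masses are not known exactly. Their poses are not given: they have to be found in the camera images.
- fixture: Fixture screwed to the bench: aluminium base plate 12 mm thick, spanning x -120 to 120, y -120 to 280 mm. Origin: at bench level on the faceplate's upright axis; z up. The bolt runs along the fixture's y axis at x = 0 and goes home towards -y, to the faceplate, guided by two grey staples (56 mm wide, tops 47 mm above the bench, between y = 123 and 180 mm).
- faceplate: Round dark steel plate, radius 100 mm, top 38 mm above the bench; turns either way about its upright axis, stays where left. Origin on the axis at bench level; its x axis points out through its one rim slot (28 mm wide, 48 mm deep, open above). Right when that x axis lies along the fixture's y axis. Red casting on its middle: 72 mm hub and two lugs 140 mm across, top 60 mm above the bench.
- crank_grip (a point): Grip point of the crank post: a black upright round grip, 26 mm across, from 50 to 110 mm above the bench, fixed to the faceplate 74 mm from its axis, straight across from the slot. The point is on the post's axis, 85 mm above the bench.
- slot_mouth (a point): Middle of the slot's mouth at the faceplate's rim, 99 mm from the axis, on the upper face; turns with the faceplate.
- slot_home (a point): Fixed point of the fixture on the bolt's line, where the slot's mouth must come: 99 mm from the axis along the fixture's y axis, 38 mm above the bench.
- bolt (a joint): Travel in m: 0 drawn back, 0.050 fully home (foot block butts on the outer staple). Steel bar 24 mm wide, 16 high (21 to 37 mm above the bench), nose tapered to 10 mm wide over 16 mm; nose tip 112 mm from the faceplate's axis drawn back, 62 mm home. The nose draws the faceplate true if the slot is up to 7 mm off, else it butts on the rim. Slides with about 3 N, stays where left.
- bolt_tab (a point): Grip point of the bolt: middle of its upright black tab, 85 mm above the bench. Tab 32 mm wide across the track, 16 mm thick along it, from 52 to 112 mm above the bench, on the bolt's foot block (40 mm wide, 30 mm long, top 43 mm above the bench). It is 245 mm from the faceplate's axis with the bolt drawn back, 195 mm when home.
- bin: Bystander: open blue parts bin, 120 x 160 mm, 75 mm high. Origin: centre of its underside.
- can: Bystander: spray can, 64 mm across, 150 mm high, standing. Origin: centre of its underside.
- wrench: Bystander: steel wrench 200 mm long, lying flat on the bench. Origin: at its middle, underside.

How it is judged:
On the way, in this order (a step that is already met when the one before it is completed fails the run):
1. the faceplate's slot has been turned to face the bolt (slot mouth within 10 mm of the bolt's line) (horizontal distance between slot_mouth and slot_home below 0.01 m), for 0.2 s.
2. the bolt is fully home in the slot (value of joint bolt above 0.0465 m and horizontal distance between slot_mouth and slot_home below 0.005 m), for 0.2 s.
At the end, for the whole second after the job is handed in: The bolt is within 3.5 mm of fully home (travel above 46.5 mm), the middle of the slot's mouth is within 5 mm of the bolt's line, and both are at rest (all of step 2 and velocity of joint bolt between -0.005 and 0.005 m/s and angular speed of faceplate below 0.05 rad/s); the robot touches nothing.
It fails at once if the bin is shoved more than 30 mm (distance of bin from where it was at the start of the episode above 0.03 m).
It fails at once if the can is shoved more than 30 mm (distance of can from where it was at the start of the episode above 0.03 m).
It fails at once if the wrench is shoved more than 30 mm (distance of wrench from where it was at the start of the episode above 0.03 m).
It fails at once if the can is knocked over (angle between can's own z axis and vertical above 0.5 rad).
It also fails if it takes over 58 s, if anything falls off the work surface, if the arm or the gripper's body presses on something with over 40 N, if the wrist force passes 120 N, or if a joint passes its speed limit or range.

## Robot

A 6-joint arm with a two-finger parallel gripper is mounted at the origin on the work surface. World frame = base frame: x ahead of the robot, y to its left, z up, the work surface at z = 0. Lengths are in m, angles in rad, forces in N, time in s.
With the tool pointing down it reaches from about 0.25 to 0.725 m from the base axis. Payload 4 kg.
Tool frame: the origin (TCP) lies midway between the tips of the shut fingers; the grasp point (between the pads) lies 19 mm behind it; z points along the fingers, y is the direction in which the jaws open and shut (so a half turn about z gives the same grasp; the last joint's range is limited). The gripper opens to 85 mm and grips with 20 to 120 N. Pads are 22 mm wide; open, the fingers measure 114 mm over their backs; the gripper's body (76 mm by 85 mm) begins 54 mm behind the grasp point. The pads swing forward as they close: fully open they stand 13 mm farther back than shut.
Start: joints at [1.148, 0.241, 0.005, 1.335, 0, 1.571], TCP at [0.205, 0.456, 0.231] pointing down, gripper open.
Joint ranges: [-2.72, 2.72], [-1.05, 1.87], [-1.09, 1.28], [-1.99, 2.15], [-1.42, 1.44], [-3.14, 3.14]. Speed limits (rad/s): [2.79, 2.79, 3.14, 3.14, 3.14, 3.14].

## Interface

Orientations are given as a unit quaternion [x, y, z, w].
In Python, from workcell import get_obs, camera, camera_model, job_done, masks_of gives the robot as it stands.
- The arm moves only by the tool jog_arm, never from a script. Its argument "deltas" is a list that holds one entry, the list of rows, each a list of 7 numbers: the shift along the tool's x, y, z in mm, then the turn, a rotation vector about the tool's x, y, z in degrees, then the finger opening in mm, from 0 to 85.4. A call has 1 to 5 rows; each row shifts and turns the pose as measured when the row begins, along the tool's axes as they then stand; what a row does not reach is not made up. A row lasts 1/10 s, in which the tool goes at most 50 mm and 8.59 degrees, less where a joint would pass 70% of its speed; a pose out of reach is approached as far as the arm can. A call with a gripper value outside its range is refused whole. The fingers move at their own pace and stop on an object; the grip force is fixed at half the most. Time passes only in rows, so rows that do not move let the fingers close. It gives the time, the measured TCP pose, the force and the opening at its end, in the units of the state.
- get_obs(): the state, without advancing time (a new reading comes with each control period).
- camera(name): name is "side" or "top"; returns the picture (400x640x3 uint8, red, green, blue); there is no depth.
- camera_model(name): a dict with "fovy" (degrees; the focal length in pixels is half the picture's height over the tangent of half this angle, whatever the lens; pixels are square), "cx", "cy" (the principal point, pixels), "k1" (the pictures are not rectified: a ray, as slopes to the right and down, at radius r is drawn at 1 + k1 r^2 times it, then the intrinsics apply), "pose" (4x4, takes a point from camera to world coordinates). Camera axes: x right, y down, z forward; pixel columns grow to the right and rows downward; lengths in m; the calibration is good to about 2 mm. A picture is of the moment at which its call begins. camera_model takes no time and is no camera call.
- job_done(): hands the job in, once; it reports no verdict.
Trained networks look in the newest picture that a camera, given by its name, has taken for a name from the list of things; names that differ only in an ending like _2 or _b are one class to them, and where a whole thing is asked for, a point or a joint stands for the part that bears it (a point fixed in the world has none). Each returns a list of dicts, best first, with "conf" (0 to 1); they miss things now and then, are a little off and sometimes report something else, mostly with a low value. They report only what shows in the picture. A call takes as long as a camera call.
- masks_of(target, camera): "pixels" (400x640 bool, what is visible of it) and "at" ([column, row] in pixels, amid what is visible of it).
The state is a dict: "clock": time; "joint_pos": joint angles; "joint_vel": joint speeds; "tau": joint torques, N m; "eef_pos": TCP position; "tool_rot": TCP orientation; "ft_force": force on the tool from outside, world axes, zero at the start; "ft_torque": the same for the moment, N m; "grip_width": finger opening in m.
Only numpy, scipy, OpenCV 4.12 (cv2) and the standard library are available. Lean on these libraries where they do the work, as an engineer would, in place of code of your own. Each camera call takes 0.05 s, during which the arm holds its last target. There are 200 camera calls.

## Working session

There is one attempt and no reset: what is moved stays moved. The work goes in short steps, Python scripts to look and compute and a tool call to move; the robot and the scene stay as the last step left them, time stands still between calls to the robot, and variables do not carry over. Pictures are saved under pics/ and viewed, about 8 in all and at most 12, crops included, and the job is handed in when it is done.

Besides the shell and the picture viewer there is one more tool, called as name([rows], argument=value, ...), one row to a line, values as JSON. jog_arm: Moves the arm, as the interface text tells. Its arguments: {"type":"object","properties":{"deltas":{"type":"array"}},"required":["deltas"]}

```bash
mkdir -p pics; cat > h.py <<'E'
import numpy as np, cv2
from workcell import *
def ray(name,uv):
    m=camera_model(name); f=200/np.tan(np.radians(m["fovy"])/2)
    d=(np.array(uv,float)-[m["cx"],m["cy"]])/f
    s=d.copy()
    for _ in range(20): s=d/(1+m["k1"]*(s@s))
    P=np.array(m["pose"]); return P[:3,3],P[:3,:3]@np.array([s[0],s[1],1])
def atz(name,uv,z):
    o,d=ray(name,uv); return o+d*(z-o[2])/d[2]
def proj(name,p):
    m=camera_model(name); f=200/np.tan(np.radians(m["fovy"])/2)
    P=np.array(m["pose"]); c=P[:3,:3].T@(np.array(p)-P[:3,3]); s=c[:2]/c[2]
    return s*(1+m["k1"]*(s@s))*f+[m["cx"],m["cy"]]
def save(name,fn):
    im=camera(name); cv2.imwrite("pics/"+fn,im[:,:,::-1]); return im
E
python3 - <<'E'
from h import *
a=save("top","t0.png");b=save("side","s0.png")
for c in("top","side"):
    print(c,np.round(camera_model(c)["pose"],3).tolist(),camera_model(c)["fovy"])
    for n in("fixture","faceplate","crank_grip","bolt_tab","bin","can","wrench"):
        print(n,[(round(r["conf"],2),np.round(r["at"]).tolist(),int(r["pixels"].sum())) for r in masks_of(n,c)[:2]])
cv2.imwrite("pics/both0.png",cv2.resize(np.vstack([a,b])[:,:,::-1],None,fx=.75,fy=.75))
E
```

```text
top [[-0.027, -0.987, 0.156, 0.388], [-1.0, 0.028, -0.0, 0.03], [-0.004, -0.156, -0.988, 0.97], [0.0, 0.0, 0.0, 1.0]] 56.83545613888503
fixture [(0.59, [355.0, 192.0], 13478)]
faceplate [(0.72, [380.0, 186.0], 4677)]
crank_grip [(0.98, [382.0, 183.0], 4613)]
bolt_tab [(0.75, [306.0, 202.0], 494), (0.16, [218.0, 239.0], 3675)]
bin [(0.55, [216.0, 238.0], 3770), (0.53, [392.0, 258.0], 622)]
can [(0.7, [482.0, 158.0], 1285)]
wrench [(0.88, [390.0, 256.0], 629), (0.34, [356.0, 194.0], 13619)]
side [[0.804, -0.475, 0.357, 0.194], [-0.594, -0.625, 0.507, -0.438], [-0.018, -0.62, -0.785, 0.782], [0.0, 0.0, 0.0, 1.0]] 57.52295081569495
fixture [(0.81, [356.0, 239.0], 13687)]
faceplate [(0.89, [372.0, 248.0], 5027), (0.35, [353.0, 236.0], 13377)]
crank_grip [(0.83, [374.0, 246.0], 5216)]
bolt_tab [(0.67, [304.0, 198.0], 701), (0.28, [478.0, 303.0], 2056)]
bin [(0.84, [239.0, 165.0], 3176)]
can [(0.89, [475.0, 304.0], 2114)]
wrench [(0.64, [318.0, 307.0], 801), (0.56, [305.0, 201.0], 752)]
```

View pics/both0.png

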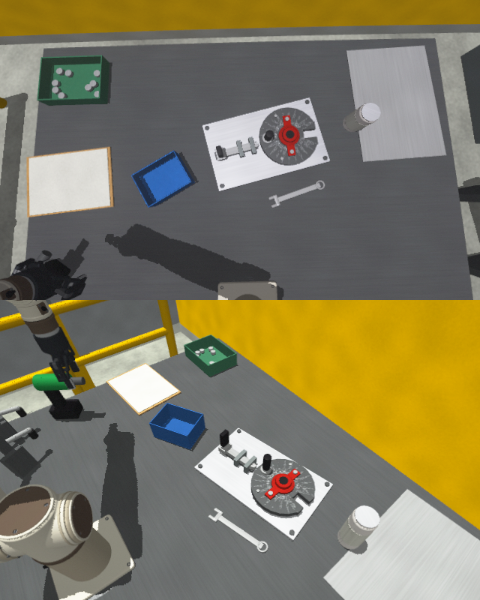

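The picture shows the fixture at top-view (355,192). The bolt with its tab is on the left at about (295,205), the crank post is at about (357,180) on the bolt side, and the slot is on the right at about (410,170). The plate therefore needs roughly a half turn. I'll take a closer crop.

```bash
python3 - <<'E'
import cv2,numpy as np
a=cv2.imread("pics/t0.png")[115:265,255:455];b=cv2.imread("pics/s0.png")[160:330,250:450]
cv2.imwrite("pics/c0.png",np.hstack([cv2.resize(a,(400,300),interpolation=2),cv2.resize(b,(400,340),interpolation=2)[:300]]) if 0 else np.vstack([cv2.resize(a,None,fx=2,fy=2,interpolation=2),cv2.resize(b[:150],None,fx=2,fy=2,interpolation=2)]))
E
```

```text
(no output)
```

View pics/c0.png

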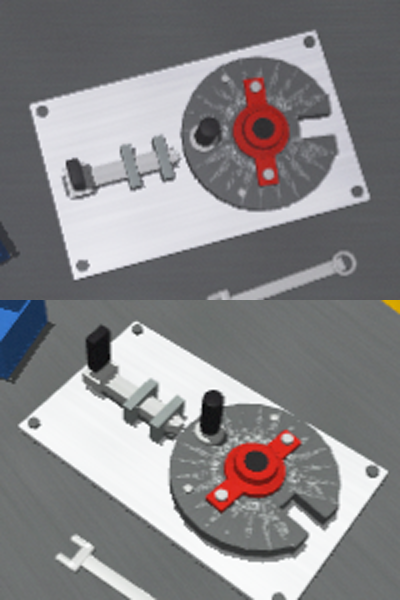

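```bash
cat > fit.py <<'E'
from h import *
from scipy.optimize import least_squares
T=lambda x,y:(np.array([x,y])/2+[255,115]); S=lambda x,y:(np.array([x,y-300])/2+[250,160])
C=[("top",T(31,104),.12,.28),("top",T(315,30),.12,-.12),("top",T(369,200),-.12,-.12),("top",T(76,280),-.12,.28),
("side",S(137,322),.12,.28),("side",S(387,472),.12,-.12),("side",S(19,427),-.12,.28)]
def W(p,x,y,z):
    c,s=np.cos(p[2]),np.sin(p[2]); return [p[0]+c*x-s*y,p[1]+s*x+c*y,z]
r=least_squares(lambda p:np.concatenate([proj(c,W(p,x,y,.012))-uv for c,uv,x,y in C]),[.45,-.05,0],loss="soft_l1")
p=r.x
if __name__=="__main__":
    print("pose",p[:2],np.degrees(p[2]),np.round(r.fun.reshape(-1,2),1).tolist())
    def ang(q): return np.degrees(np.arctan2(q[1]-p[1],q[0]-p[0])-p[2])
    for c,uv,z in[("top",T(209,125),.11),("top",T(333,122),.038),("side",S(212,393),.11),("side",S(318,534),.038),("top",T(263,128),.065),("side",S(257,460),.065)]:
        q=atz(c,uv,z); print(c,z,q.round(4),"fixture angle",ang(q).round(1),"r",np.hypot(*(q[:2]-p[:2])).round(4))
    print("tab top pred",proj("top",W(p,0,.245,.112)),"seen",T(75,163),proj("side",W(p,0,.245,.112)),"seen",S(98,328))
    for n,c,z in(("bin","top",.04),("can","top",.08),("wrench","top",.005)):
        pass
    print("tab",W(p,0,.245,.085)); o=get_obs();print(o["eef_pos"],o["tool_rot"],o["grip_width"],o["clock"])
E
python3 fit.py
```

```text
pose [ 0.57417687 -0.15946517] 13.464954098750848 [[-0.9, 0.2], [0.6, -0.3], [1.2, -0.1], [-0.8, 0.3], [-0.3, -0.6], [1.3, 0.2], [-0.5, -0.2]]
top 0.11 [ 0.5701 -0.084   0.11  ] fixture angle 79.6 r 0.0755
top 0.038 [ 0.5849 -0.2537  0.038 ] fixture angle -97.0 r 0.0948
side 0.11 [ 0.5714 -0.0773  0.11  ] fixture angle 78.4 r 0.0823
side 0.038 [ 0.5764 -0.26    0.038 ] fixture angle -102.2 r 0.1006
top 0.065 [ 0.5739 -0.1573  0.065 ] fixture angle 82.5 r 0.0022
side 0.065 [ 0.5743 -0.1584  0.065 ] fixture angle 69.0 r 0.0011
tab top pred [291.36569922 201.31940844] seen [292.5 196.5] [298.10958778 176.75967542] seen [299. 174.]
tab [np.float64(0.5171284850275059), np.float64(0.07880040311563302), 0.085]
[0.20514614 0.45597725 0.23133322] [2.09835072e-01 9.77736796e-01 2.60011166e-05 2.73492378e-06] 0.08524457812632213 0.8
```

```bash
cat > plan.py <<'E'
# usage: plan.py x y z yaw_deg n width   (line)   or   plan.py arc worldangle_end ndeg_per_row n width radius_offset
import sys
from h import *
from scipy.spatial.transform import Rotation as R
CX,CY=0.574,-0.1585
o=get_obs(); r=R.from_quat(o["tool_rot"]); P=np.array(o["eef_pos"])
def yaw(r): y=r.as_matrix()[:,1]; return np.degrees(np.arctan2(y[1],y[0]))
def show():
    a=P[:2]-[CX,CY]; print("t",o["clock"],"P",P.round(4),"yaw",yaw(r).round(1),"j1,6",np.round(np.array(o["joint_pos"])[[0,5]],2),"w",round(o["grip_width"],4),"F",np.round(o["ft_force"],1),"ang",np.degrees(np.arctan2(a[1],a[0])).round(1),"rad",np.hypot(*a).round(4))
show()
def rows(pts,yaws,w):
    global P,r; out=[]
    for p,y in zip(pts,yaws):
        c=np.cos(np.radians(y)); s=np.sin(np.radians(y))
        Y=np.array([c,s,0]); Z=np.array([0,0,-1.]); tr=R.from_matrix(np.c_[np.cross(Y,Z),Y,Z])
        d=r.as_matrix().T@(np.array(p)-P)*1e3; v=np.degrees((r.inv()*tr).as_rotvec())
        out.append([round(float(q),1) for q in [*d,*v]]+[w]); P=np.array(p); r=tr
    for i in range(0,len(out),5): print(out[i:i+5])
if len(sys.argv)>1:
    a=sys.argv[1:]
    if a[0]=="arc": # end angle, n, width, yaw-minus-angle, z, radius
        e,n,w,k,z,rad=map(float,a[1:]); n=int(n); q=P[:2]-[CX,CY]; s=np.degrees(np.arctan2(q[1],q[0]))
        if abs(e-s)>200: s+=360*np.sign(e-s)
        A=np.linspace(s,e,n+1)[1:]
        rows([[CX+rad*np.cos(np.radians(t)),CY+rad*np.sin(np.radians(t)),z] for t in A],A+k,w)
    else:
        x,y,z,yw,n,w=map(float,a); n=int(n); y0=yaw(r); d=(yw-y0+180)%360-180; P0=P.copy()
        rows([P0+(np.array([x,y,z])-P0)*i/n for i in range(1,n+1)],[y0+d*i/n for i in range(1,n+1)],w)
E
python3 plan.py .570 -.085 .2 3.5 20 85
python3 - <<'E'
from h import *
print("can",atz("top",(366/.75,110/.75),.15), "can base side", atz("side",(355/.75,(548-300)/.75),0))
E
```

```text
t 0.8 P [0.2051 0.456  0.2313] yaw 65.8 j1,6 [1.15 1.57] w 0.0852 F [-0.3 -0.2  0.3] ang 121.0 rad 0.7167
[[-27.7, -17.2, 1.6, 0.0, -0.0, 3.1, 85.0], [-28.6, -15.6, 1.6, 0.0, 0.0, 3.1, 85.0], [-29.4, -14.1, 1.6, 0.0, 0.0, 3.1, 85.0], [-30.2, -12.5, 1.6, 0.0, 0.0, 3.1, 85.0], [-30.8, -10.8, 1.6, 0.0, 0.0, 3.1, 85.0]]
[[-31.3, -9.1, 1.6, 0.0, 0.0, 3.1, 85.0], [-31.8, -7.4, 1.6, 0.0, 0.0, 3.1, 85.0], [-32.1, -5.7, 1.6, 0.0, 0.0, 3.1, 85.0], [-32.4, -3.9, 1.6, 0.0, 0.0, 3.1, 85.0], [-32.6, -2.1, 1.6, 0.0, 0.0, 3.1, 85.0]]
[[-32.6, -0.4, 1.6, 0.0, 0.0, 3.1, 85.0], [-32.6, 1.4, 1.6, 0.0, 0.0, 3.1, 85.0], [-32.5, 3.2, 1.6, 0.0, 0.0, 3.1, 85.0], [-32.3, 4.9, 1.6, 0.0, 0.0, 3.1, 85.0], [-31.9, 6.7, 1.6, 0.0, 0.0, 3.1, 85.0]]
[[-31.5, 8.4, 1.6, 0.0, 0.0, 3.1, 85.0], [-31.0, 10.1, 1.6, 0.0, 0.0, 3.1, 85.0], [-30.4, 11.8, 1.6, 0.0, 0.0, 3.1, 85.0], [-29.7, 13.4, 1.6, 0.0, 0.0, 3.1, 85.0], [-29.0, 15.0, 1.6, 0.0, 0.0, 3.1, 85.0]]
can [ 0.6259639  -0.37840209  0.15      ] can base side [ 0.61405344 -0.42105902  0.        ]
```

jog_arm([
  [[-28,-17,1.5,0,0,3,85],[-29,-16,1.5,0,0,3,85],[-29,-14,1.5,0,0,3,85],[-30,-12,1.5,0,0,3,85],[-31,-11,1.5,0,0,3,85]],
])

```text
clock: 1.3
eef_pos: [0.2981, 0.3207, 0.2234]
tool_rot: [0.336, 0.942, 0.001, 0.0]
ft_force: [0.7, -0.4, -0.1]
grip_width: 0.0849
```

jog_arm([
  [[-31,-9,1.5,0,0,3,85],[-32,-7,1.5,0,0,3,85],[-32,-6,1.5,0,0,3,85],[-32,-4,1.5,0,0,3,85],[-33,-2,1.5,0,0,3,85]],
])

```text
clock: 1.8
eef_pos: [0.3937, 0.1808, 0.2163]
tool_rot: [0.461, 0.888, 0.003, 0.001]
ft_force: [-0.3, 0.5, 0.1]
grip_width: 0.0849
```

```bash
python3 plan.py .570 -.085 .17 3.5 10 85
```

```text
t 1.8 P [0.3937 0.1808 0.2163] yaw 35.1 j1,6 [0.43 1.39] w 0.0849 F [-0.3  0.5  0.1] ang 118.0 rad 0.3842
[[-31.9, -0.9, 4.6, 0.3, -0.1, 3.2, 85.0], [-31.9, 0.9, 4.6, 0.0, 0.0, 3.2, 85.0], [-31.8, 2.6, 4.6, 0.0, 0.0, 3.2, 85.0], [-31.6, 4.4, 4.6, 0.0, 0.0, 3.2, 85.0], [-31.3, 6.1, 4.6, 0.0, 0.0, 3.2, 85.0]]
[[-30.9, 7.8, 4.6, 0.0, 0.0, 3.2, 85.0], [-30.4, 9.5, 4.6, 0.0, 0.0, 3.2, 85.0], [-29.9, 11.2, 4.6, 0.0, 0.0, 3.2, 85.0], [-29.2, 12.8, 4.6, 0.0, 0.0, 3.2, 85.0], [-28.4, 14.4, 4.6, 0.0, 0.0, 3.2, 85.0]]
```

jog_arm([
  [[-32,-1,4.5,0.3,0,3,85],[-32,1,4.5,0,0,3,85],[-32,2.5,4.5,0,0,3,85],[-31.5,4.5,4.5,0,0,3,85],[-31.5,6,4.5,0,0,3,85]],
])

```text
clock: 2.3
eef_pos: [0.4862, 0.0414, 0.1943]
tool_rot: [0.577, 0.816, 0.002, 0.0]
ft_force: [-0.7, 0.7, -0.1]
grip_width: 0.085
```

jog_arm([
  [[-31,8,4.5,0,0,3,85],[-30.5,9.5,4.5,0,0,3,85],[-30,11,4.5,0,0,3,85],[-29,13,4.5,0,0,3,85],[-25,14,4.5,0,0,3,85]],
])

```text
clock: 2.8
eef_pos: [0.5776, -0.0946, 0.1709]
tool_rot: [0.684, 0.73, 0.003, 0.001]
ft_force: [1.0, 0.3, -0.2]
grip_width: 0.0852
```

```bash
python3 plan.py .570 -.085 .14 3.5 5 85; python3 - <<'E'
from h import *
a=save("top","t1.png");b=save("side","s1.png")
cv2.imwrite("pics/c1.png",np.vstack([cv2.resize(i,None,fx=2,fy=2,interpolation=2) for i in (a[115:265,255:455],b[160:310,250:450])])[:,:,::-1])
E
```

```text
t 2.8 P [ 0.5776 -0.0946  0.1709] yaw 3.7 j1,6 [-0.16  1.34] w 0.0852 F [ 1.   0.3 -0.2] ang 86.8 rad 0.064
[[2.0, -1.4, 6.2, 0.3, -0.2, 0.0, 85.0], [2.0, -1.4, 6.2, 0.0, 0.0, 0.0, 85.0], [2.0, -1.4, 6.2, 0.0, 0.0, 0.0, 85.0], [2.0, -1.4, 6.2, 0.0, 0.0, 0.0, 85.0], [2.0, -1.4, 6.2, 0.0, 0.0, 0.0, 85.0]]
```

View pics/c1.png

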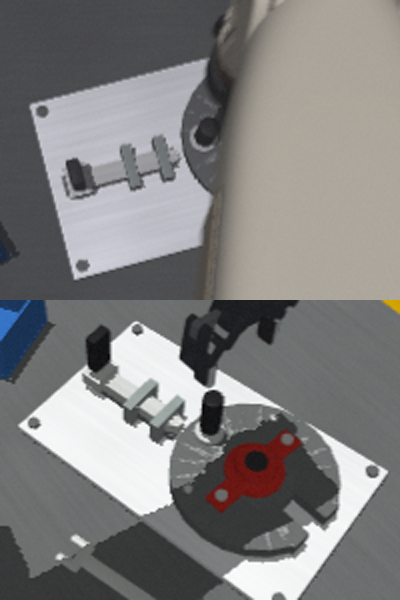

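The side view shows the open fingers straddling the post at crop (212,393), about 6 cm above it. The estimate agrees, so I'll shift slightly and descend.

jog_arm([
  [[3,-2,10,0.3,0,0,85],[3,-2,15,0,0,0,85],[2,-2,15,0,0,0,85],[2,-1,15,0,0,0,85],[0,0,15,0,0,0,85]],
])

```text
clock: 3.4
eef_pos: [0.5687, -0.0823, 0.098]
tool_rot: [0.683, 0.731, 0.001, -0.001]
ft_force: [0.1, -0.0, 0.7]
grip_width: 0.0848
```

```bash
python3 plan.py .570 -.085 .073 3.5 5 85; python3 - <<'E'
from h import *
b=save("side","s2.png")
cv2.imwrite("pics/c2.png",cv2.resize(b[160:310,250:450],None,fx=2,fy=2,interpolation=2)[:,:,::-1])
E
```

```text
t 3.4 P [ 0.5687 -0.0823  0.098 ] yaw 3.9 j1,6 [-0.15  1.36] w 0.0848 F [ 0.1 -0.   0.7] ang 93.9 rad 0.0764
[[-0.6, 0.2, 5.0, 0.0, -0.2, 0.1, 85.0], [-0.6, 0.2, 5.0, 0.0, 0.0, 0.1, 85.0], [-0.6, 0.2, 5.0, 0.0, 0.0, 0.1, 85.0], [-0.6, 0.2, 5.0, 0.0, 0.0, 0.1, 85.0], [-0.6, 0.2, 5.0, 0.0, 0.0, 0.1, 85.0]]
```

View pics/c2.png

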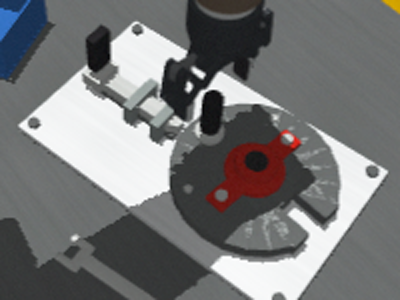

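The post top at (212,93) lies about midway between the fingertips at (178,118) and (240,78). I'll descend and close to a loose cage.

jog_arm([
  [[0,0,10,0,0,0,85],[-1,0,10,0,0,0,85],[-1,0,5,0,0,0,60],[0,0,0,0,0,0,35],[0,0,0,0,0,0,29]],
])

```text
clock: 3.95
eef_pos: [0.5653, -0.0813, 0.0681]
tool_rot: [0.681, 0.732, -0.001, -0.004]
ft_force: [0.5, -0.1, 0.4]
grip_width: 0.0433
```

jog_arm([
  [[0,0,0,0,0,0,29],[0,0,0,0,0,0,29],[0,0,0,0,0,0,29]],
])

```text
clock: 4.25
eef_pos: [0.5673, -0.0816, 0.0699]
tool_rot: [0.681, 0.732, 0.001, -0.002]
ft_force: [-0.1, 1.2, 1.0]
grip_width: 0.0291
```

```bash
python3 plan.py arc 133 5 29 -90 .074 .074
```

```text
t 4.25 P [ 0.5673 -0.0816  0.0699] yaw 4.1 j1,6 [-0.15  1.35] w 0.0291 F [-0.1  1.2  1. ] ang 94.9 rad 0.0771
[[-3.9, -9.8, -4.1, -0.1, -0.3, -8.4, 29.0], [-0.7, -9.8, 0.0, 0.0, 0.0, -7.6, 29.0], [-0.7, -9.8, 0.0, 0.0, 0.0, -7.6, 29.0], [-0.7, -9.8, 0.0, 0.0, 0.0, -7.6, 29.0], [-0.7, -9.8, 0.0, 0.0, 0.0, -7.6, 29.0]]
```

jog_arm([
  [[-3,-9,-2,0,0,-7.6,29],[-0.7,-10,-1,0,0,-7.6,29],[-0.7,-10,0,0,0,-7.6,29],[-0.7,-10,0,0,0,-7.6,29],[-0.7,-10,0,0,0,-7.6,29]],
])

```text
clock: 4.75
eef_pos: [0.5284, -0.1019, 0.0743]
tool_rot: [0.392, 0.92, 0.006, 0.003]
ft_force: [3.1, 2.2, -0.9]
grip_width: 0.0289
```

```bash
python3 plan.py arc 170 5 29 -90 .074 .074
```

```text
t 4.75 P [ 0.5284 -0.1019  0.0743] yaw 43.8 j1,6 [-0.2   0.61] w 0.0289 F [ 3.1  2.2 -0.9] ang 128.8 rad 0.0727
[[1.4, -10.5, 0.1, 0.7, 0.0, -3.2, 29.0], [-0.8, -10.6, 0.0, 0.0, 0.0, -8.2, 29.0], [-0.8, -10.6, 0.0, 0.0, 0.0, -8.2, 29.0], [-0.8, -10.6, 0.0, 0.0, 0.0, -8.2, 29.0], [-0.8, -10.6, 0.0, 0.0, 0.0, -8.2, 29.0]]
```

jog_arm([
  [[1,-11,0,0.5,0,-4,29],[-0.8,-11.5,0,0,0,-8,29],[-0.8,-11.5,0,0,0,-8,29],[-0.8,-11.5,0,0,0,-8,29],[-0.8,-11.5,0,0,0,-8,29]],
])

```text
clock: 5.25
eef_pos: [0.5015, -0.1478, 0.075]
tool_rot: [0.073, 0.997, 0.005, 0.004]
ft_force: [2.5, 2.1, -1.7]
grip_width: 0.0291
```

```bash
python3 plan.py arc 208 5 29 -90 .074 .074; python3 - <<'E'
from h import *
b=save("side","s3.png")
cv2.imwrite("pics/c3.png",cv2.resize(b[160:310,250:450],None,fx=2,fy=2,interpolation=2)[:,:,::-1])
E
```

```text
t 5.25 P [ 0.5015 -0.1478  0.075 ] yaw 81.6 j1,6 [-0.29 -0.15] w 0.0291 F [ 2.5  2.1 -1.7] ang 171.6 rad 0.0733
[[0.1, -9.4, 0.9, 0.6, 0.5, -7.3, 29.0], [-0.6, -9.4, 0.0, 0.0, 0.0, -7.3, 29.0], [-0.6, -9.4, 0.0, 0.0, 0.0, -7.3, 29.0], [-0.6, -9.4, 0.0, 0.0, 0.0, -7.3, 29.0], [-0.6, -9.4, 0.0, 0.0, 0.0, -7.3, 29.0]]
```

View pics/c3.png

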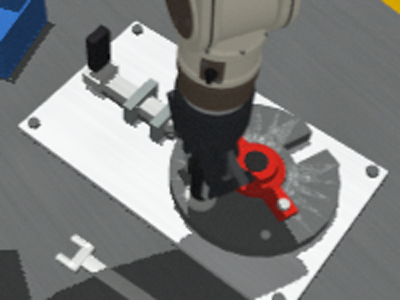

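The faceplate is turning with the tool: the slot is now at crop (305,150), a bit over a quarter turn to go.

jog_arm([
  [[0,-11,1,0.5,0.5,-7.8,29],[-0.7,-11.5,0,0,0,-8,29],[-0.7,-11.5,0,0,0,-8,29],[-0.7,-11.5,0,0,0,-8,29],[-0.7,-11.5,0,0,0,-8,29]],
])

```text
clock: 5.8
eef_pos: [0.5123, -0.2005, 0.0748]
tool_rot: [-0.279, 0.96, 0.004, 0.002]
ft_force: [0.0, 2.0, -0.4]
grip_width: 0.0287
```

```bash
python3 plan.py arc 250 5 29 -90 .074 .074
```

```text
t 5.8 P [ 0.5123 -0.2005  0.0748] yaw 122.5 j1,6 [-0.38 -0.94] w 0.0287 F [ 0.   2.  -0.4] ang -145.8 rad 0.0746
[[-1.5, -9.2, 0.7, 0.4, 0.4, -8.9, 29.0], [-0.6, -9.2, 0.0, 0.0, 0.0, -7.2, 29.0], [-0.6, -9.2, 0.0, 0.0, 0.0, -7.2, 29.0], [-0.6, -9.2, 0.0, 0.0, 0.0, -7.2, 29.0], [-0.6, -9.2, 0.0, 0.0, 0.0, -7.2, 29.0]]
```

jog_arm([
  [[-1.5,-10,1,0.4,0.4,-8.4,29],[-0.6,-10,0,0,0,-7.5,29],[-0.6,-10,0,0,0,-7.5,29],[-0.6,-10,0,0,0,-7.5,29],[-0.6,-10,0,0,0,-7.5,29]],
])

```text
clock: 6.3
eef_pos: [0.5487, -0.2283, 0.0734]
tool_rot: [-0.585, 0.811, 0.004, -0.002]
ft_force: [-2.3, 1.9, 1.2]
grip_width: 0.0293
```

```bash
python3 plan.py arc 283.5 5 29 -90 .074 .074
```

```text
t 6.3 P [ 0.5487 -0.2283  0.0734] yaw 161.6 j1,6 [-0.39 -1.65] w 0.0293 F [-2.3  1.9  1.2] ang -109.9 rad 0.0743
[[-0.5, -8.6, -0.7, 0.6, 0.1, -5.1, 29.0], [-0.5, -8.6, 0.0, 0.0, 0.0, -6.7, 29.0], [-0.5, -8.6, 0.0, -0.0, 0.0, -6.7, 29.0], [-0.5, -8.6, 0.0, 0.0, 0.0, -6.7, 29.0], [-0.5, -8.6, 0.0, 0.0, 0.0, -6.7, 29.0]]
```

jog_arm([
  [[-0.5,-9,-0.5,0.5,0,-5.5,29],[-0.5,-9,0,0,0,-6.7,29],[-0.5,-9,0,0,0,-6.7,29],[-0.5,-8,0,0,0,-6.7,29],[-0.5,-5,0,0,0,-6.7,29]],
])

```text
clock: 6.8
eef_pos: [0.5849, -0.2312, 0.0731]
tool_rot: [0.79, -0.613, -0.005, 0.003]
ft_force: [-2.0, 0.4, 0.4]
grip_width: 0.0289
```

```bash
python3 plan.py arc 284.5 2 29 -90 .074 .074; python3 - <<'E'
from h import *
a=save("top","t4.png");b=save("side","s4.png")
cv2.imwrite("pics/c4.png",np.vstack([cv2.resize(i,None,fx=2,fy=2,interpolation=2) for i in (a[115:265,255:455],b[160:310,250:450])])[:,:,::-1])
E
```

```text
t 6.8 P [ 0.5849 -0.2312  0.0731] yaw -165.6 j1,6 [-0.38 -2.2 ] w 0.0289 F [-2.   0.4  0.4] ang -81.5 rad 0.0735
[[0.7, -3.8, -1.0, 0.6, 0.2, 2.8, 29.0], [-0.1, -3.8, 0.0, 0.0, 0.0, -3.0, 29.0]]
```

View pics/c4.png

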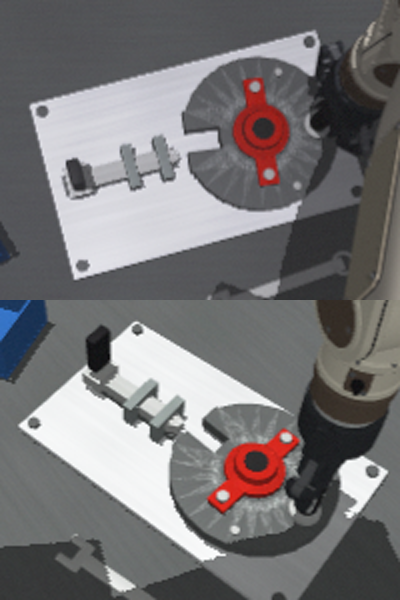

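The slot mouth is at top crop (186,140), still a little above the bolt nose at (178,157). About 6° more is needed.

jog_arm([
  [[0.5,-4.5,-0.5,0.3,0,0,29],[0,-4.5,0,0,0,0,29],[0,0,0,0,0,0,29]],
])

```text
clock: 7.2
eef_pos: [0.5932, -0.2299, 0.0732]
tool_rot: [0.786, -0.618, -0.003, 0.002]
ft_force: [-1.2, 0.1, 0.3]
grip_width: 0.029
```

```bash
python3 plan.py arc 284.5 2 29 -90 .074 .074; python3 - <<'E'
from h import *
from fit import p,W
a=save("top","t5.png")
for r in (.0,.06,.099,.112,.245): print(r,((proj("top",W(p,0,r,.038))-[260,150])*8).round())
cv2.imwrite("pics/c5.png",cv2.resize(a[150:220,260:360],None,fx=8,fy=8,interpolation=2)[:,:,::-1])
E
```

```text
t 7.2 P [ 0.5932 -0.2299  0.0732] yaw -166.4 j1,6 [-0.37 -2.18] w 0.029 F [-1.2  0.1  0.3] ang -74.9 rad 0.074
[[0.0, 0.4, -0.8, 0.4, 0.2, -1.2, 29.0], [-0.0, 0.4, 0.0, 0.0, 0.0, 0.3, 29.0]]
0.0 [1002.  248.]
0.06 [823. 296.]
0.099 [706. 327.]
0.112 [667. 338.]
0.245 [265. 445.]
```

View pics/c5.png

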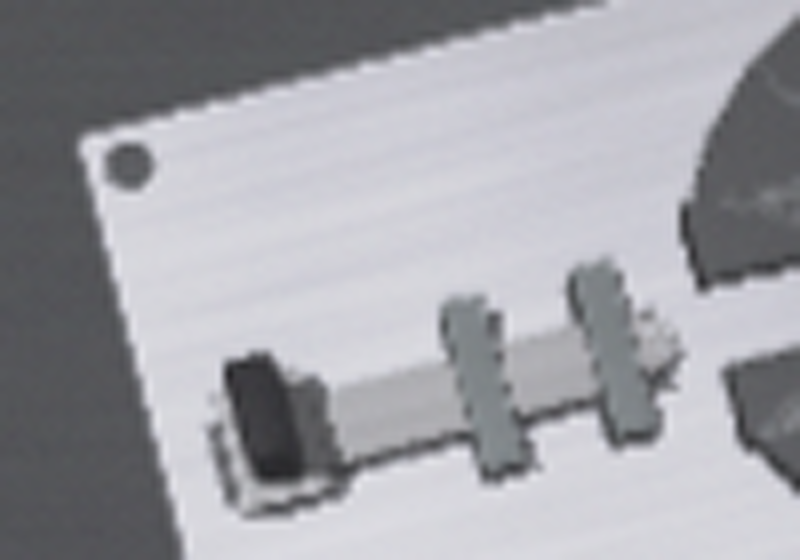

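The slot mouth's middle at crop (717,326) is about 2 mm from the bolt's extended line (717,331), well inside the 7 mm capture. I'll let go of the post and rise.

jog_arm([
  [[0,0,0,0,0,0,50],[0,0,0,0,0,0,60],[0,0,-10,0,0,0,60],[0,0,-30,0,0,0,60],[0,0,-40,0,0,0,60]],
])

```text
clock: 7.75
eef_pos: [0.5899, -0.2278, 0.1495]
tool_rot: [0.785, -0.619, -0.01, 0.003]
ft_force: [-0.2, 0.6, -0.8]
grip_width: 0.0602
```

```bash
python3 plan.py .517 .079 .17 193.5 10 60; python3 plan.py .517 .079 .17 103.5 10 60
```

```text
t 7.75 P [ 0.5899 -0.2278  0.1495] yaw -166.5 j1,6 [-0.37 -2.18] w 0.0602 F [-0.2  0.6 -0.8] ang -77.1 rad 0.0711
[[-31.6, -0.1, -1.7, 1.0, 0.7, -0.0, 60.0], [-31.5, -0.1, -2.1, 0.0, 0.0, 0.0, 60.0], [-31.5, -0.1, -2.1, 0.0, 0.0, 0.0, 60.0], [-31.5, -0.1, -2.1, 0.0, 0.0, 0.0, 60.0], [-31.5, -0.1, -2.1, 0.0, 0.0, 0.0, 60.0]]
[[-31.5, -0.1, -2.1, 0.0, 0.0, 0.0, 60.0], [-31.5, -0.1, -2.1, 0.0, 0.0, 0.0, 60.0], [-31.5, -0.1, -2.1, 0.0, 0.0, 0.0, 60.0], [-31.5, -0.1, -2.1, 0.0, 0.0, 0.0, 60.0], [-31.5, -0.1, -2.1, 0.0, 0.0, 0.0, 60.0]]
t 7.75 P [ 0.5899 -0.2278  0.1495] yaw -166.5 j1,6 [-0.37 -2.18] w 0.0602 F [-0.2  0.6 -0.8] ang -77.1 rad 0.0711
[[-31.6, -0.1, -1.7, 1.0, 0.6, 9.0, 60.0], [-31.2, 4.8, -2.1, -0.0, -0.0, 9.0, 60.0], [-30.0, 9.7, -2.1, 0.0, 0.0, 9.0, 60.0], [-28.1, 14.2, -2.1, 0.0, 0.0, 9.0, 60.0], [-25.6, 18.5, -2.1, 0.0, 0.0, 9.0, 60.0]]
[[-22.4, 22.2, -2.1, 0.0, 0.0, 9.0, 60.0], [-18.6, 25.5, -2.1, 0.0, 0.0, 9.0, 60.0], [-14.4, 28.1, -2.1, 0.0, 0.0, 9.0, 60.0], [-9.8, 30.0, -2.1, 0.0, 0.0, 9.0, 60.0], [-5.0, 31.1, -2.1, 0.0, 0.0, 9.0, 60.0]]
```

jog_arm([
  [[-31.5,0,-2,1,0.7,0,60],[-31.5,0,-2,0,0,0,60],[-31.5,0,-2,0,0,0,60],[-31.5,0,-2,0,0,0,60],[-31.5,0,-2,0,0,0,60]],
])

```text
clock: 8.25
eef_pos: [0.5596, -0.0761, 0.1725]
tool_rot: [0.783, -0.622, 0.012, -0.005]
ft_force: [-0.0, 0.4, 0.2]
grip_width: 0.0598
```

jog_arm([
  [[-31.5,0,-2,0,0,0,60],[-31.5,0,-2,0,0,0,60],[-31.5,0,-2,0,0,0,60],[-31.5,0,-2,0,0,0,60],[-27,0,-2,0,0,0,60]],
])

```text
clock: 8.75
eef_pos: [0.5241, 0.0797, 0.187]
tool_rot: [0.782, -0.623, 0.015, -0.008]
ft_force: [0.6, -0.1, -0.2]
grip_width: 0.0599
```

```bash
python3 plan.py .5175 .077 .12 193.5 5 70; python3 - <<'E'
from h import *
b=save("side","s6.png")
cv2.imwrite("pics/c6.png",cv2.resize(b[130:280,230:430],None,fx=3,fy=3,interpolation=2)[:,:,::-1])
E
```

```text
t 8.75 P [0.5241 0.0797 0.187 ] yaw -167.1 j1,6 [ 0.16 -1.64] w 0.0599 F [ 0.6 -0.1 -0.2] ang 101.8 rad 0.2434
[[0.1, 1.8, 13.3, -1.8, -0.7, -0.1, 70.0], [0.2, 1.4, 13.4, 0.0, 0.0, -0.1, 70.0], [0.2, 1.4, 13.4, 0.0, 0.0, -0.1, 70.0], [0.2, 1.4, 13.4, 0.0, 0.0, -0.1, 70.0], [0.2, 1.4, 13.4, 0.0, 0.0, -0.1, 70.0]]
```

View pics/c6.png

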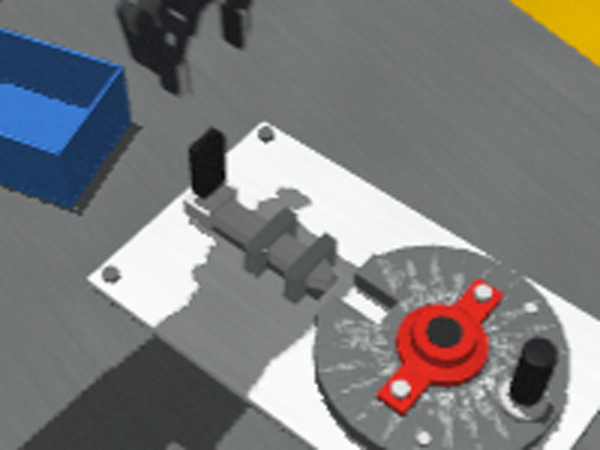

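The slot and bolt line up in the side view. The fingertips at (175,90) and (240,45) sit centred over the tab at (207,140). I'll descend onto the tab.

jog_arm([
  [[0,2,13,-1.8,-0.7,0,70],[0,1.5,13,0,0,0,70],[0,1.5,13,0,0,0,70],[0,1.5,13,0,0,0,70],[0,1,11,0,0,0,70]],
])

```text
clock: 9.3
eef_pos: [0.5187, 0.082, 0.1246]
tool_rot: [0.784, -0.621, -0.001, -0.002]
ft_force: [0.3, 1.1, 0.3]
grip_width: 0.0699
```

```bash
python3 plan.py .5175 .0765 .074 193.5 4 70; python3 - <<'E'
from h import *
b=save("side","s7.png")
cv2.imwrite("pics/c7.png",cv2.resize(b[130:280,230:430],None,fx=3,fy=3,interpolation=2)[:,:,::-1])
E
```

```text
t 9.3 P [0.5187 0.082  0.1246] yaw -166.8 j1,6 [ 0.15 -1.65] w 0.0699 F [0.3 1.1 0.3] ang 102.9 rad 0.2467
[[1.3, 0.6, 12.6, -0.1, 0.2, -0.1, 70.0], [1.3, 0.6, 12.6, 0.0, 0.0, -0.1, 70.0], [1.3, 0.6, 12.6, 0.0, 0.0, -0.1, 70.0], [1.3, 0.6, 12.6, 0.0, 0.0, -0.1, 70.0]]
```

View pics/c7.png

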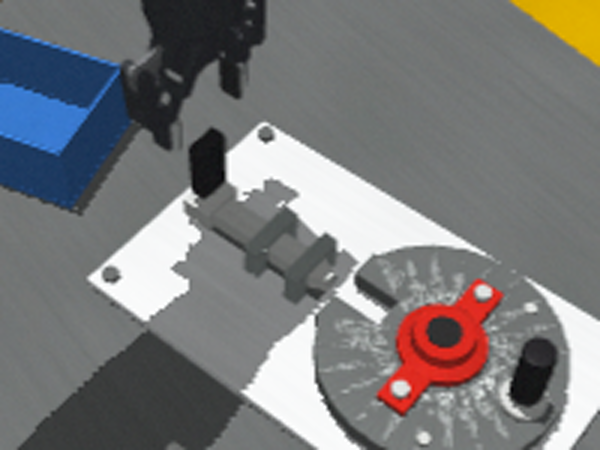

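The tab top at (207,140) is centred just below the fingertips at (170,145) and (235,95). I'll go down and grip it.

jog_arm([
  [[1.5,0.5,13,0,0,0,70],[1.5,0.5,13,0,0,0,70],[1,0.5,13,0,0,0,70],[1,0.5,11,0,0,0,70],[0,0,0,0,0,0,40]],
])

```text
clock: 9.85
eef_pos: [0.5169, 0.0736, 0.0695]
tool_rot: [0.782, -0.623, -0.003, 0.0]
ft_force: [-0.5, -0.1, -0.9]
grip_width: 0.0568
```

jog_arm([
  [[0,0,0,0,0,0,25],[0,0,0,0,0,0,25],[0,0,0,0,0,0,25],[0,0,0,0,0,0,25]],
])

```text
clock: 10.25
eef_pos: [0.52, 0.074, 0.0705]
tool_rot: [0.782, -0.623, -0.002, -0.002]
ft_force: [1.4, -0.5, -5.2]
grip_width: 0.0312
```

```bash
python3 plan.py
```

```text
t 10.25 P [0.52   0.074  0.0705] yaw -167.0 j1,6 [ 0.14 -1.66] w 0.0312 F [ 1.4 -0.5 -5.2] ang 103.1 rad 0.2387
```

jog_arm([
  [[7,0,0,0,0,0,25],[9,0,0,0,0,0,25],[9,0,0,0,0,0,25],[9,0,0,0,0,0,25],[9,0,0,0,0,0,25]],
])

```text
clock: 10.75
eef_pos: [0.5302, 0.0317, 0.0704]
tool_rot: [0.783, -0.622, -0.003, -0.003]
ft_force: [1.4, 2.9, -3.1]
grip_width: 0.0313
```

```bash
python3 plan.py
```

```text
t 10.75 P [0.5302 0.0317 0.0704] yaw -166.9 j1,6 [ 0.05 -1.74] w 0.0313 F [ 1.4  2.9 -3.1] ang 103.0 rad 0.1952
```

43.5 mm so far, at low force. I'll continue gently to the stop.

jog_arm([
  [[4,0,0,0,0,0,25],[4,0,0,0,0,0,25],[4,0,0,0,0,0,25],[4,0,0,0,0,0,25]],
])

```text
clock: 11.15
eef_pos: [0.531, 0.0289, 0.0705]
tool_rot: [0.785, -0.619, -0.017, -0.015]
ft_force: [-1.4, 17.1, -1.4]
grip_width: 0.031
```

```bash
python3 plan.py
```

```text
t 11.15 P [0.531  0.0289 0.0705] yaw -166.4 j1,6 [ 0.03 -1.78] w 0.031 F [-1.4 17.1 -1.4] ang 102.9 rad 0.1922
```

jog_arm([
  [[6,0,0,0,0,0,25],[6,0,0,0,0,0,25],[6,0,0,0,0,0,25]],
])

```text
clock: 11.45
eef_pos: [0.531, 0.0291, 0.0705]
tool_rot: [0.789, -0.613, -0.032, -0.028]
ft_force: [-1.9, 22.0, 0.5]
grip_width: 0.0309
```

```bash
python3 plan.py; python3 - <<'E'
from h import *
b=save("side","s8.png");a=save("top","t8.png")
cv2.imwrite("pics/c8.png",np.vstack([cv2.resize(i,None,fx=4,fy=4,interpolation=2) for i in (a[170:225,280:380],b[180:265,280:380])])[:,:,::-1])
E
```

```text
t 11.45 P [0.531  0.0291 0.0705] yaw -165.8 j1,6 [ 0.01 -1.81] w 0.0309 F [-1.9 22.   0.5] ang 102.9 rad 0.1925
```

View pics/c8.png

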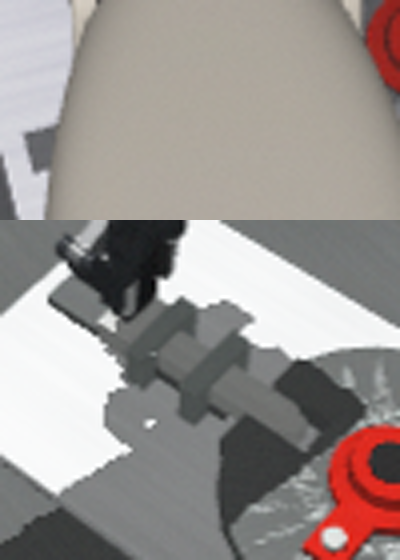

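The nose sits deep in the slot, with its tip at (310,435) near the hub. The foot block is against the outer staple, and 22 N gives no further travel. I'll release, rise and verify.

jog_arm([
  [[0,0,0,0,0,0,31],[0,0,0,0,0,0,60],[0,0,0,0,0,0,70],[0,0,0,0,0,0,70]],
])

```text
clock: 11.95
eef_pos: [0.5317, 0.0268, 0.0717]
tool_rot: [0.789, -0.613, -0.031, -0.028]
ft_force: [0.2, 0.5, 0.5]
grip_width: 0.0696
```

```bash
python3 plan.py .531 .029 .16 193.5 5 70
```

```text
t 11.95 P [0.5317 0.0268 0.0717] yaw -165.7 j1,6 [ 0.   -1.82] w 0.0696 F [0.2 0.5 0.5] ang 102.9 rad 0.1901
[[-1.9, -0.1, -17.6, -0.3, 4.7, 0.2, 70.0], [-0.5, 0.0, -17.7, 0.0, 0.0, 0.2, 70.0], [-0.5, 0.0, -17.7, 0.0, 0.0, 0.2, 70.0], [-0.5, 0.0, -17.7, 0.0, 0.0, 0.2, 70.0], [-0.5, 0.0, -17.7, 0.0, 0.0, 0.2, 70.0]]
```

jog_arm([
  [[-2,0,-18,0,4.5,0,70],[0,0,-20,0,0,0,70],[0,0,-25,0,0,0,70],[0,0,-30,0,0,0,70],[0,0,-30,0,0,0,70]],
])

```text
clock: 12.45
eef_pos: [0.5278, 0.0229, 0.195]
tool_rot: [0.788, -0.616, -0.001, 0.002]
ft_force: [-0.3, -0.6, -0.6]
grip_width: 0.0701
```

jog_arm([
  [[-40,0,0,0,0,0,70],[-45,0,0,0,0,0,70],[-45,0,0,0,0,0,70],[-45,0,0,0,0,0,70],[-30,0,0,0,0,0,70]],
])

```text
clock: 12.95
eef_pos: [0.4856, 0.2208, 0.2036]
tool_rot: [0.783, -0.622, 0.006, -0.004]
ft_force: [0.1, -0.4, 0.1]
grip_width: 0.0701
```

```bash
python3 plan.py; python3 - <<'E'
from h import *
from fit import p,W
b=save("side","s9.png");a=save("top","t9.png")
for r,z in((.195,.112),(.245,.112),(.112,.037),(.062,.037),(.099,.038)): print(r,z,(4*(proj("top",W(p,0,r,z))-[280,170])).round(),(4*(proj("side",W(p,0,r,z))-[280,170])).round())
cv2.imwrite("pics/c9.png",np.hstack([cv2.resize(i,None,fx=4,fy=4,interpolation=2) for i in (a[170:270,280:380],b[170:270,280:380])])[:,:,::-1])
E
```

```text
t 12.95 P [0.4856 0.2208 0.2036] yaw -167.0 j1,6 [ 0.43 -1.37] w 0.0701 F [ 0.1 -0.4  0.1] ang 103.1 rad 0.3895
0.195 0.112 [128. 103.] [134.  66.]
0.245 0.112 [ 45. 125.] [72. 27.]
0.112 0.037 [253.  89.] [238. 208.]
0.062 0.037 [328.  69.] [304. 251.]
0.099 0.038 [273.  84.] [255. 218.]
```

View pics/c9.png

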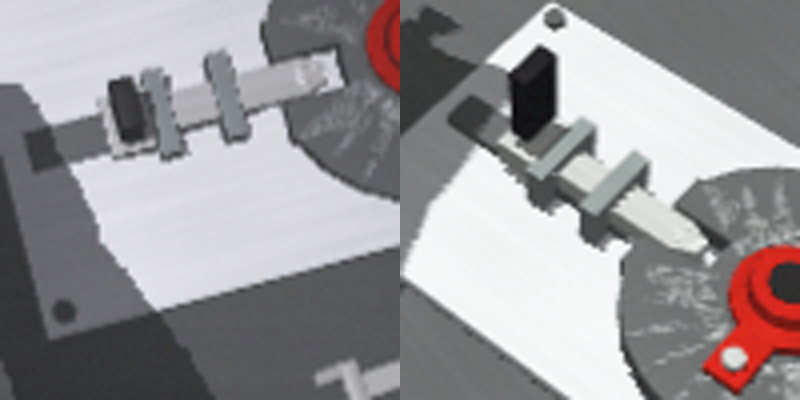

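```bash
python3 - <<'E'
from h import *
from fit import p,W
def cen(f,x0,y0,x1,y1):
    g=cv2.imread("pics/"+f,0)[y0:y1,x0:x1].astype(float); w=np.clip(75-g,0,35); n,l,st,c=cv2.connectedComponentsWithStats((w>10).astype(np.uint8))
    k=1+np.argmax(st[1:,4]); w*=(l==k); Y,X=np.mgrid[y0:y1,x0:x1]; return np.array([(w*X).sum(),(w*Y).sum()])/w.sum(),st[k,4]
for cam,files in(("top",(("t0.png",285,190,304,215),("t5.png",285,190,304,215),("t9.png",304,186,315,208))),("side",(("s0.png",288,168,308,198),("s6.png",288,170,308,198),("s9.png",307,181,321,206)))):
    for f,*b in files:
        c,n=cen(f,*b)
        # y along bolt line best matching the tab's middle (z .082)
        ys=np.linspace(.17,.27,1001); d=[np.hypot(*(proj(cam,W(p,0,y,.085))-c)) for y in ys]
        print(f,c.round(1),n,"y",ys[np.argmin(d)].round(4),"miss px",min(d).round(2))
cv2.imwrite("pics/c10.png",np.hstack([cv2.resize(cv2.imread("pics/"+f)[y:y+50,x:x+50],None,fx=8,fy=8,interpolation=2) for f,x,y in(("t9.png",300,175),("s9.png",300,180))]))
E
```

```text
t0.png [294.2 204. ] 52 y 0.2406 miss px 1.55
t5.png [293.1 202.7] 88 y 0.2423 miss px 0.02Traceback (most recent call last):
  File "<stdin>", line 10, in <module>
  File "h.py", line 12, in proj
    m=camera_model(name); f=200/np.tan(np.radians(m["fovy"])/2)
ValueError: time passes only in moves, steps and waits
```

```bash
sed -i 's/^def ray/import functools\ncamera_model=functools.lru_cache(None)(camera_model)\ndef ray/' h.py; python3 - <<'E'
from h import *
from fit import p,W
def cen(f,x0,y0,x1,y1):
    g=cv2.imread("pics/"+f,0)[y0:y1,x0:x1].astype(float); w=np.clip(75-g,0,35); n,l,st,c=cv2.connectedComponentsWithStats((w>10).astype(np.uint8))
    k=1+np.argmax(st[1:,4]); w*=(l==k); Y,X=np.mgrid[y0:y1,x0:x1]; return np.array([(w*X).sum(),(w*Y).sum()])/w.sum(),st[k,4]
for cam,files in(("top",(("t5.png",285,190,304,215),("t9.png",304,186,315,208))),("side",(("s0.png",288,168,308,198),("s6.png",288,170,308,198),("s9.png",307,181,321,206)))):
    for f,*b in files:
        c,n=cen(f,*b)
        ys=np.linspace(.17,.27,501); d=[np.hypot(*(proj(cam,W(p,0,y,.085))-c)) for y in ys]
        print(f,c.round(1),n,"y",ys[np.argmin(d)].round(4),"miss px",min(d).round(2))
cv2.imwrite("pics/c10.png",np.hstack([cv2.resize(cv2.imread("pics/"+f)[y:y+50,x:x+50],None,fx=8,fy=8,interpolation=2) for f,x,y in(("t9.png",300,175),("s9.png",300,180))]))
E
```

```text
t5.png [293.1 202.7] 88 y 0.2422 miss px 0.03
t9.png [311.2 197.5] 79 y 0.1968 miss px 0.34
s0.png [298.8 184. ] 219 y 0.2444 miss px 0.02
s6.png [298.8 183.9] 218 y 0.2446 miss px 0.08
s9.png [312.8 193.1] 210 y 0.1978 miss px 0.08
```

View pics/c10.png

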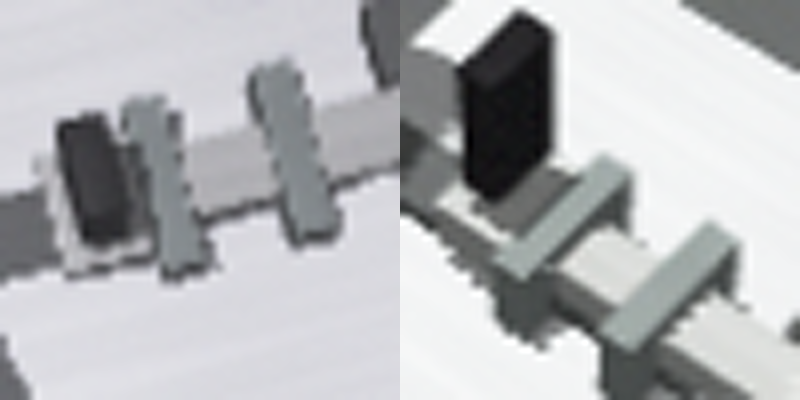

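Tab travel measures 45.4 mm from the top camera and 46.8 mm from the side camera. That is too close to the 46.5 mm limit to trust, even though the block looks butted. I'll push once more on the tab's back with closed fingers.

```bash
python3 plan.py .514 .092 .15 193.5 5 0
```

```text
t 13.05 P [0.4854 0.222  0.2034] yaw -166.7 j1,6 [ 0.43 -1.37] w 0.0699 F [ 0.4  0.1 -0.3] ang 103.1 rad 0.3907
[[26.6, 0.6, 10.8, -0.8, -0.2, -0.1, 0.0], [26.6, 0.4, 10.7, 0.0, 0.0, -0.0, 0.0], [26.6, 0.4, 10.7, 0.0, 0.0, -0.0, 0.0], [26.6, 0.5, 10.7, 0.0, 0.0, -0.0, 0.0], [26.6, 0.5, 10.7, 0.0, 0.0, -0.0, 0.0]]
```

jog_arm([
  [[26,0.5,10,-0.8,0,0,0],[26,0.5,10,0,0,0,0],[26,0.5,10,0,0,0,0],[26,0.5,10,0,0,0,0],[20,0.5,10,0,0,0,0]],
])

```text
clock: 13.55
eef_pos: [0.515, 0.0954, 0.1555]
tool_rot: [0.785, -0.619, 0.005, -0.001]
ft_force: [0.4, 0.7, -0.3]
grip_width: 0.0
```

```bash
python3 plan.py .515 .090 .066 193.5 5 0
```

```text
t 13.55 P [0.515  0.0954 0.1555] yaw -166.5 j1,6 [ 0.19 -1.62] w 0.0 F [ 0.4  0.7 -0.3] ang 103.1 rad 0.2606
[[0.9, 0.4, 17.9, -0.4, -0.4, -0.0, 0.0], [1.0, 0.3, 17.9, 0.0, 0.0, -0.0, 0.0], [1.0, 0.3, 17.9, 0.0, 0.0, -0.0, 0.0], [1.0, 0.3, 17.9, 0.0, 0.0, -0.0, 0.0], [1.0, 0.3, 17.9, 0.0, 0.0, -0.0, 0.0]]
```

jog_arm([
  [[0,0.5,18,-0.4,-0.4,0,0],[0,0,18,0,0,0,0],[0,0,18,0,0,0,0],[0,0,18,0,0,0,0],[0,0,14,0,0,0,0]],
])

```text
clock: 14.05
eef_pos: [0.5178, 0.0827, 0.0689]
tool_rot: [0.78, -0.626, 0.003, -0.0]
ft_force: [-0.0, -0.7, -0.3]
grip_width: -0.0003
```

jog_arm([
  [[8,0,0,0,0,0,0],[8,0,0,0,0,0,0],[8,0,0,0,0,0,0],[4,0,0,0,0,0,0],[4,0,0,0,0,0,0]],
])

```text
clock: 14.55
eef_pos: [0.523, 0.0523, 0.0692]
tool_rot: [0.78, -0.626, -0.004, -0.005]
ft_force: [-3.7, 19.9, -2.9]
grip_width: -0.0002
```

```bash
python3 plan.py
```

```text
t 14.55 P [0.523  0.0523 0.0692] yaw -167.5 j1,6 [ 0.09 -1.7 ] w -0.0002 F [-3.7 19.9 -2.9] ang 103.6 rad 0.2169
```

jog_arm([
  [[8,0,0,0,0,0,0],[9,0,0,0,0,0,0],[9,0,0,0,0,0,0]],
])

```text
clock: 14.85
eef_pos: [0.5223, 0.0543, 0.07]
tool_rot: [0.786, -0.618, -0.029, -0.026]
ft_force: [-6.3, 28.4, 1.3]
grip_width: 0.0001
```

```bash
python3 plan.py
```

```text
t 14.85 P [0.5223 0.0543 0.07  ] yaw -166.4 j1,6 [ 0.06 -1.75] w 0.0001 F [-6.3 28.4  1.3] ang 103.6 rad 0.219
```

It doesn't move under 29 N, against a 3 N sliding force, so the bolt is on its stop. I'll back off, rise, and measure again.

jog_arm([
  [[0,0,0,0,0,0,0],[-12,0,0,0,2,0,0],[-15,0,0,0,2,0,0],[-10,0,-30,0,0,0,0],[0,0,-40,0,0,0,0]],
])

```text
clock: 15.35
eef_pos: [0.5109, 0.0904, 0.1419]
tool_rot: [0.786, -0.618, -0.003, -0.002]
ft_force: [0.8, -0.0, 0.1]
grip_width: 0.0
```

jog_arm([
  [[-20,0,-40,0,0,0,0],[-45,0,0,0,0,0,0],[-45,0,0,0,0,0,0],[-45,0,0,0,0,0,0],[0,0,0,0,0,0,0]],
])

```text
clock: 15.85
eef_pos: [0.482, 0.2441, 0.198]
tool_rot: [0.784, -0.62, 0.005, -0.012]
ft_force: [-0.1, -0.3, 0.5]
grip_width: -0.0002
```

```bash
python3 plan.py; python3 - <<'E'
from h import *
a=save("top","t11.png");b=save("side","s11.png")
from fit import p,W
def cen(f,x0,y0,x1,y1):
    g=cv2.imread("pics/"+f,0)[y0:y1,x0:x1].astype(float); w=np.clip(75-g,0,35); n,l,st,c=cv2.connectedComponentsWithStats((w>10).astype(np.uint8))
    k=1+np.argmax(st[1:,4]); w*=(l==k); Y,X=np.mgrid[y0:y1,x0:x1]; return np.array([(w*X).sum(),(w*Y).sum()])/w.sum(),st[k,4]
for cam,f,*bx in(("top","t11.png",304,186,315,208),("side","s11.png",307,181,321,206)):
    c,n=cen(f,*bx); ys=np.linspace(.17,.27,501); d=[np.hypot(*(proj(cam,W(p,0,y,.085))-c)) for y in ys]; print(f,c.round(1),n,ys[np.argmin(d)].round(4))
# whole-tab shift along the bolt line by template match, side view
for cam,f0,f1,x,y,w,h in(("side","s6.png","s11.png",291,172,16,24),("side","s0.png","s11.png",291,172,16,24),("top","t5.png","t11.png",286,193,14,18)):
    t=cv2.imread("pics/"+f0)[y:y+h,x:x+w]; k=8
    S=cv2.imread("pics/"+f1)[170:225,285:345]
    R=cv2.matchTemplate(cv2.resize(S,None,fx=k,fy=k,interpolation=2),cv2.resize(t,None,fx=k,fy=k,interpolation=2),cv2.TM_CCOEFF_NORMED)
    _,v,_,l=cv2.minMaxLoc(R); sh=np.array(l)/k+[285-x,170-y]
    pr=proj(cam,W(p,0,.195,.085))-proj(cam,W(p,0,.245,.085)); print(cam,"shift",sh,"score",round(v,2),"travel mm",50*(sh@pr)/(pr@pr))
for n in("bin","can","wrench"): print(n,[(round(r["conf"],2),np.round(r["at"]).tolist()) for c in("top","side") for r in masks_of(n,c)[:1]])
E
```

```text
t 15.85 P [0.482  0.2441 0.198 ] yaw -166.7 j1,6 [ 0.47 -1.34] w -0.0002 F [-0.1 -0.3  0.5] ang 102.9 rad 0.413
t11.png [311.5 197.8] 67 0.1962
s11.png [313.  193.1] 208 0.1974
side shift [14.25   9.625] score 0.84 travel mm 47.95568746086943
side shift [14.25  9.5 ] score 0.83 travel mm 47.76853231530316
top shift [18.75  -4.875] score 0.89 travel mm 46.91754585576039
bin [(0.63, [220.0, 237.0]), (0.8, [237.0, 165.0])]
can [(0.66, [481.0, 155.0]), (0.57, [475.0, 304.0])]
wrench [(0.79, [388.0, 258.0]), (0.67, [317.0, 308.0])]
```

```bash
python3 -c "
from workcell import *
print(job_done())"
```

```text
the job is handed in; nothing more can be done
None
```

I turned the faceplate about 190° by its crank post, so the slot faces the bolt. Then I slid the bolt home by its tab, let go, backed the arm well clear and handed the job in at about 16 s of the 58 s allowed.

**Alignment:** before locking, the slot mouth was about 2 mm from the bolt's line, inside the 7 mm the nose can pull true. The later pictures show the nose deep in the slot.

**Bolt travel:** the camera readings disagree somewhat, and all fall short of the nominal 50 mm.
- After the first push they gave 45.4 mm (top) and 46.8 mm (side), too close to the 46.5 mm limit to trust.
- I pushed again on the back of the tab. The bolt did not move under about 29 N, though it slides with about 3 N, so I take it to be on its stop.
- The final readings range from 46 to 48 mm. The tab measured 196 to 197 mm from the faceplate's axis, against 195 mm when home.
- These readings are good to about 2–3 mm, so the stop under load is the main evidence that the bolt is fully home.

**Bystanders:** the bin, can and wrench were found within 4 pixels of where they started, which is within the scatter of the detections. The wrist force read about zero at the end.

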